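Hold the copper coupon up to the inspection camera

TASK

Four metal test coupons stand drying in the white slotted rack on the hotplate: draw the copper one out, gripping it by its edges and not on its flat faces, without disturbing the others, the rack or anything else on the worktop. Hold it up to the inspection camera, upright, one flat face square to the lens, its middle level with the middle of the lens and 120 mm straight in front of it, without knocking the camera. Finish while holding it there, still and clear of everything else: do not put it down or let go.

Things in the scene. Friction and masses are not known exactly. Their poses are not given: they have to be found in the camera images.
- copper_coupon: copper-red flat metal coupon, 100 mm tall, 40 mm wide, 4 mm thick, about 0.15 kg, a 6 mm hanging hole near its top edge. It stands upright in one of the four slots of the rack, loose by about 1 mm. Origin: centre of its bottom edge; x is normal to its flat faces (both faces are alike), y along its width (the direction to grip it by its two long edges), z up along its height. Its top 65 mm stands out of the rack.
- copper_mid (a point): the middle of the copper coupon, 50 mm above its origin, in the middle of its width and thickness; axes as the coupon
- brass_coupon: yellow brass coupon in the rack, 100 mm tall, 40 mm wide, 4 mm thick like the copper one, same axes and origin; to be left in its slot
- aluminium_coupon: bright aluminium coupon in the rack, 100 mm tall, 40 mm wide, 4 mm thick like the copper one, same axes and origin; to be left in its slot
- blue_coupon: blue-painted steel coupon in the rack, 100 mm tall, 40 mm wide, 4 mm thick like the copper one, same axes and origin; to be left in its slot
- rack: white PTFE block 170 mm long (its x), 56 mm wide (its y), 43 mm high, about 0.8 kg, standing loose on the hotplate. Four slots lie across it, open at the top, 42 mm apart along x (at -63, -21, 21 and 63 mm), each 6.4 mm by 43 mm and 35 mm deep; one coupon stands in each. Origin: centre of its underside, z up
- hotplate: switched-off, cold glass-ceramic hotplate carrying the rack, grey with a black top, 300 mm (x) by 380 mm (y), top 75 mm above the worktop, fixed. Origin: centre of its underside, at worktop height
- camera_stand: inspection camera stand, fixed: grey base plate 160 (x) by 140 mm, steel column 18 mm thick, 340 mm high, 60 mm behind (+x) the origin, which is the centre of the base's underside. The camera looks level along the stand's -x; it is 62 mm across, reaches from 60 mm before to 80 mm behind the origin, its clamp screw 48 mm to -y; its lens axis is 200 to 260 mm above the worktop
- lens (a point): centre of the lens's front face, inside a 62 mm wide ring light; axes as the stand: the lens looks along -x, z up
- focus (a point): point in the air 120 mm straight in front of the lens, on the lens axis, where the coupon's middle belongs; axes as the stand: x along the lens axis, z up
- wash_bottle: white plastic wash bottle with a bent spout, 72 mm thick, 225 mm high with the spout, standing on the worktop beyond the hotplate; origin: centre of its underside
- beaker: glass beaker, 74 mm wide, 96 mm high, standing on the second hotplate (75 mm high) on the left; origin: centre of its underside
- crucible: white porcelain crucible, 48 mm wide, 40 mm high, on the worktop; origin: centre of its underside
- tongs: steel crucible tongs lying flat on the worktop, 225 mm long along x, 10 mm high; origin: under the rivet

How it is judged (in metres and radians):
On the way:
1. the copper coupon has been drawn up clear of the rack in the fingers (z of copper_coupon in the frame of rack above 0.05 m and contact force between copper_coupon and the fingers above 1 N and contact force between copper_coupon and rack below 0.1 N), for 0.2 s.
At the end, for the whole second after the job is handed in: Only the fingers hold the copper coupon, in the air and still: its middle within 15 mm (each way) of the point 120 mm in front of the lens, upright and its faces square to the lens axis within 0.14 rad; the three other coupons still stand in their slots (x of copper_mid in the frame of focus between -0.015 and 0.015 m and y of copper_mid in the frame of focus between -0.015 and 0.015 m and z of copper_mid in the frame of focus between -0.015 and 0.015 m and angle between copper_coupon's own z axis and vertical below 0.14 rad and angle between the x axis of copper_coupon and the x axis of focus, either way round below 0.14 rad and linear speed of copper_coupon below 0.02 m/s and angular speed of copper_coupon below 0.15 rad/s and contact force between copper_coupon and the fingers above 1 N and contact force between copper_coupon and rack below 0.1 N and contact force between copper_coupon and hotplate below 0.1 N and contact force between copper_coupon and camera_stand below 0.1 N and contact force between copper_coupon and brass_coupon below 0.1 N and contact force between copper_coupon and aluminium_coupon below 0.1 N and contact force between copper_coupon and blue_coupon below 0.1 N and height (world z) of copper_coupon above 0.1 m and distance of each of brass_coupon, aluminium_coupon, blue_coupon from where it was at the start of the episode below 0.015 m and z of each of brass_coupon, aluminium_coupon, blue_coupon in the frame of rack below 0.02 m and angle between each of brass_coupon, aluminium_coupon, blue_coupon's own z axis and vertical below 0.2 rad); the arm keeps its last pose, push and grip.
It fails at once if the fingers press on the flat faces of the copper coupon (more than 2 N, 3 mm or more in from its long edges) (contact force between copper_coupon_c0 and the fingers above 2 N).
It fails at once if another coupon is disturbed: moved more than 15 mm (distance of any of brass_coupon, aluminium_coupon, blue_coupon from where it was at the start of the episode above 0.015 m).
It fails at once if the rack is shoved more than 15 mm (distance of rack from where it was at the start of the episode above 0.015 m).
It fails at once if the camera or its stand is knocked (more than 4 N) by the arm, the fingers or the coupon (contact force between camera_stand and the arm above 4 N or contact force between camera_stand and the fingers above 4 N or contact force between camera_stand and copper_coupon above 4 N).
It fails at once if the wash bottle, beaker, crucible or tongs are pushed more than 20 mm or tipped (distance of any of wash_bottle, beaker, crucible, tongs from where it was at the start of the episode above 0.02 m or angle between any of wash_bottle, beaker, crucible's own z axis and vertical above 0.4 rad).
It also fails if it takes over 35 s, if anything falls off the work surface, if the arm or the gripper's body presses on something with over 40 N, if the wrist force passes 120 N, or if a joint passes its speed limit or range.

ROBOT

A 7-joint arm with a two-finger parallel gripper is mounted at the origin on the work surface. World frame = base frame: x ahead of the robot, y to its left, z up, the work surface at z = 0. Lengths are in m, angles in degrees, forces in N, time in s.
With the tool pointing down it reaches from about 0.425 to 1.025 m from the base axis. Payload 3.6 kg.
Tool frame: the origin (TCP) lies between the finger pads; the fingertips stand 17 mm ahead of it and the grasp point (between the pads) lies 2 mm behind it; z points along the fingers, y is the direction in which the jaws open and shut (so a half turn about z gives the same grasp; the last joint's range is limited). The gripper opens to 85 mm and grips with 20 to 120 N. Pads are 22 mm wide; open, the fingers measure 114 mm over their backs; the gripper's body (76 mm by 85 mm) begins 54 mm behind the grasp point. The pads swing forward as they close: fully open they stand 13 mm farther back than shut.
Start: joints at [-76.404, 33.873, 2.773, 92.16, -1.908, 54.013, -1.931], TCP at [0.235, 0.686, 0.222] pointing down, gripper open.
Joint ranges: [-153.93, 153.93], [-27.13, 128.08], [-72.61, 78.16], [10.71, 143.7], [-87.88, 267.88], [4.46, 118.87], [-176.78, 176.78]. Speed limits (degrees/s): [147.25, 147.25, 180, 180, 180, 180, 180].

INTERFACE

Orientations are given as [roll, pitch, yaw] about the fixed x, y, z axes, in that order (R = Rz(yaw) Ry(pitch) Rx(roll)).
In Python, from station import ctrl, grab_frame gives the robot as it stands.
- The arm moves only by the tool move_arm, never from a script. Its argument "commands" is a list of rows, each a list of 2 entries, a list of its own where there are three numbers: the shift along the world's x, y, z scaled (see below), then the turn about the world's z scaled (see below). In form: [[[dx, dy, dz], twist], ...]. A call has 1 to 12 rows; each row is the pose to reach, as a shift and turn from the pose measured when the call began; what a row does not reach only later rows make up. The controller multiplies each number of a shift by 500 mm and each number of a turn by pi/2 rad. A row lasts 1/10 s, in which the tool goes at most 50 mm and 8.59 degrees, less where a joint would pass 70% of its speed; a pose out of reach is approached as far as the arm can. A call with a number of a shift or a turn outside -1 to 1 is refused whole. A call with a gripper value outside its range is refused whole. "gripper" is the closure, from -1 (fully open) to 1 (shut), set as the call begins (left out, the last holds). The fingers move at their own pace and stop on an object; "squeeze" is the grip in N (left out, the last holds). Time passes only in rows, so rows that repeat a pose let the fingers close. It gives the time, the measured TCP pose, the force and the opening at its end, in the units of the state.
- ctrl.get_state(): the state, without advancing time (a new reading comes with each control period).
- grab_frame(name): name is "scene" or "top" or "wrist"; returns a dict with "color" (400x640x3 uint8, red, green, blue), "camera_matrix" (3x3 intrinsics, pixels), "R" (3x3) and "t" (3): a world point X has camera coordinates R X + t; the wrist camera has in their place "tool_from_camera" (4x4, takes a point from camera to tool coordinates, whose origin is the TCP and whose axes are the flange's). Camera axes: x right, y down, z forward; pixel columns grow to the right and rows downward; lengths in m; the calibration is good to about 2 mm. A picture is of the moment at which its call begins: read the wrist's pose just before it. There is no depth.
- ctrl.close_job(): hands the job in, once; it reports no verdict.
The state is a dict: "time_s": time; "joint_positions": joint angles; "qd": joint speeds; "joint_torque": joint torques, N m; "tool_pos": TCP position; "orientation": TCP orientation; "force": force on the tool from outside, world axes, zero at the start; "moment": the same for the moment, N m; "opening": opening from 0.0 (shut) to 1.0 (fully open).
Only numpy, scipy, OpenCV 4.12 (cv2) and the standard library are available. Lean on these libraries where they do the work, as an engineer would, in place of code of your own. Each camera call takes 0.05 s, during which the arm holds its last target. There are 200 camera calls.

## Working session

There is one attempt and no reset: what is moved stays moved. The work goes in short steps, Python scripts to look and compute and a tool call to move; the robot and the scene stay as the last step left them, time stands still between calls to the robot, and variables do not carry over. Pictures are saved under pics/ and viewed, on a budget of 10 in all, crops included, one or two more only if the job needs it, and the job is handed in when it is done.

Besides the shell and the picture viewer there is one more tool, called after ">>>" as name(argument=value, ...) on one line, values as JSON. move_arm: Moves the arm, as the interface text tells. Its arguments: {"type":"object","properties":{"commands":{"type":"array"},"gripper":{"type":"number"},"squeeze":{"type":"number"}},"required":["commands"]}

```bash
mkdir -p pics; python3 - <<'E'
from station import ctrl, grab_frame
import cv2, pickle
s=ctrl.get_state(); print({k:s[k] for k in("time_s","tool_pos","orientation","opening","force")})
d={}
for n in("scene","top","wrist"):
    f=grab_frame(n); d[n]=f; cv2.imwrite(f"pics/{n}0.png",f["color"][:,:,::-1])
    print(n,{k:v for k,v in f.items() if k!="color"})
d["state"]=s
pickle.dump(d,open("f0.pkl","wb"))
E
```

```text
{'time_s': 0.0, 'tool_pos': array([0.23522866, 0.68488248, 0.22052738]), 'orientation': array([-1.79871895e+02,  7.38576044e-03,  1.61049685e+02]), 'opening': 1.003310700767451, 'force': array([-0.92743601, -0.09369707,  0.07306128])}
scene {'camera_matrix': array([[376.22236575,   0.        , 312.4443187 ],
       [  0.        , 376.22236575, 198.30685528],
       [  0.        ,   0.        ,   1.        ]]), 'R': array([[ 0.00840523,  0.99995513,  0.00437035],
       [ 0.78284978, -0.00386098, -0.62219878],
       [-0.62215399,  0.00865106, -0.7828471 ]]), 't': array([-0.12419214, -0.39059401,  1.44357772])}
top {'camera_matrix': array([[365.6363547 ,   0.        , 317.34577575],
       [  0.        , 365.6363547 , 197.92355296],
       [  0.        ,   0.        ,   1.        ]]), 'R': array([[ 0.02488265, -0.99967069, -0.0062746 ],
       [-0.98252892, -0.02329701, -0.18464608],
       [ 0.18443909,  0.01075946, -0.98278505]]), 't': array([0.10633495, 0.60763747, 0.95587387])}
wrist {'camera_matrix': array([[309.9291275 ,   0.        , 315.68204969],
       [  0.        , 309.9291275 , 191.559238  ],
       [  0.        ,   0.        ,   1.        ]]), 'tool_from_camera': array([[-7.33439851e-04, -9.51421724e-01, -3.07889859e-01,
         7.90096557e-02],
       [ 9.99999606e-01, -5.43656482e-04, -7.02176341e-04,
        -5.78039209e-04],
       [ 5.00679507e-04, -3.07890253e-01,  9.51421747e-01,
        -1.50764277e-01],
       [ 0.00000000e+00,  0.00000000e+00,  0.00000000e+00,
         1.00000000e+00]])}
```

View pics/scene0.png

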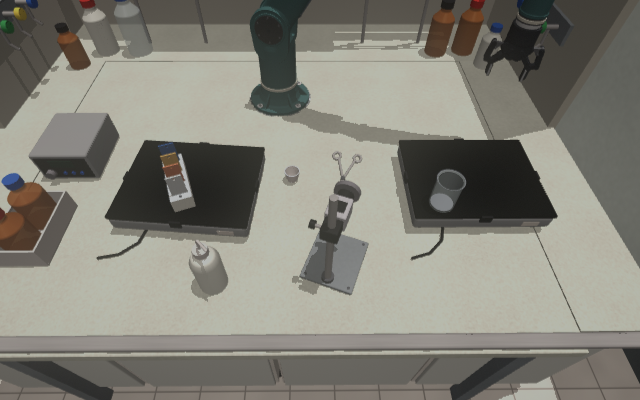

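View pics/top0.png

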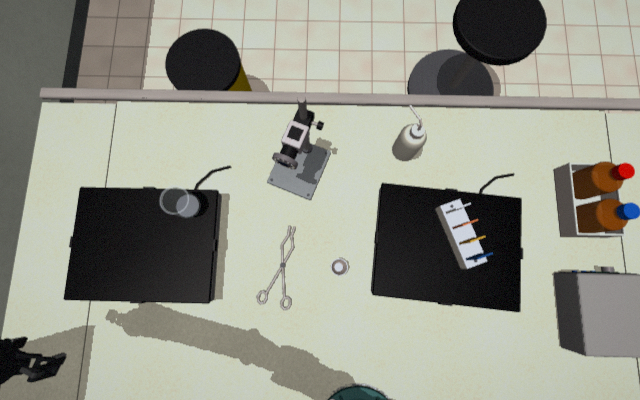

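```bash
cat > h.py <<'E'
import cv2,pickle,numpy as np
def crop(img,x,y,w,h,k):
    c=cv2.resize(np.ascontiguousarray(img[y:y+h,x:x+w,::-1]),None,fx=k,fy=k,interpolation=cv2.INTER_CUBIC)
    for i in range(0,w,10):
        cv2.line(c,(i*k,0),(i*k,4),(0,255,0),1); cv2.putText(c,str(x+i),(i*k+1,13),0,.33,(0,0,255),1)
    for j in range(0,h,10):
        cv2.line(c,(0,j*k),(4,j*k),(0,255,0),1); cv2.putText(c,str(y+j),(5,j*k+4),0,.33,(0,0,255),1)
    return c
def tri(obs):  # obs: [(R,t,K,(u,v))]
    A=[];b=[]
    for R,t,K,(u,v) in obs:
        P=K@np.c_[R,t]
        for r,q in((0,u),(1,v)):
            w=q*P[2]-P[r]; w=w/np.linalg.norm(w[:3])
            A.append(w[:3]); b.append(-w[3])
    return np.linalg.lstsq(np.array(A),np.array(b),rcond=None)[0]
def plane(R,t,K,p,z):
    d=R.T@np.linalg.inv(K)@np.array([p[0],p[1],1.]); c=-R.T@t
    return c+d*(z-c[2])/d[2]
def cam(f): return f["R"],f["t"],f["camera_matrix"]
E
python3 - <<'E'
from h import *
d=pickle.load(open("f0.pkl","rb")); T=d["top"]["color"];S=d["scene"]["color"]
a=np.hstack([crop(T,430,195,66,75,6)[:,:],crop(S,150,140,66,75,6)])
cv2.imwrite("pics/c1.png",a)
a=np.hstack([crop(T,262,95,72,110,5),crop(S,297,170,80,110,5)])
cv2.imwrite("pics/c2.png",a); print(a.shape)
E
```

```text
(550, 760, 3)
```

View pics/c1.png

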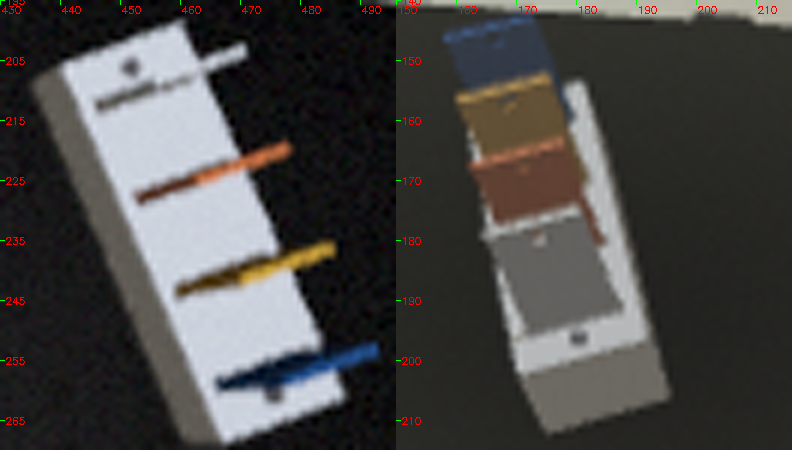

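View pics/c2.png

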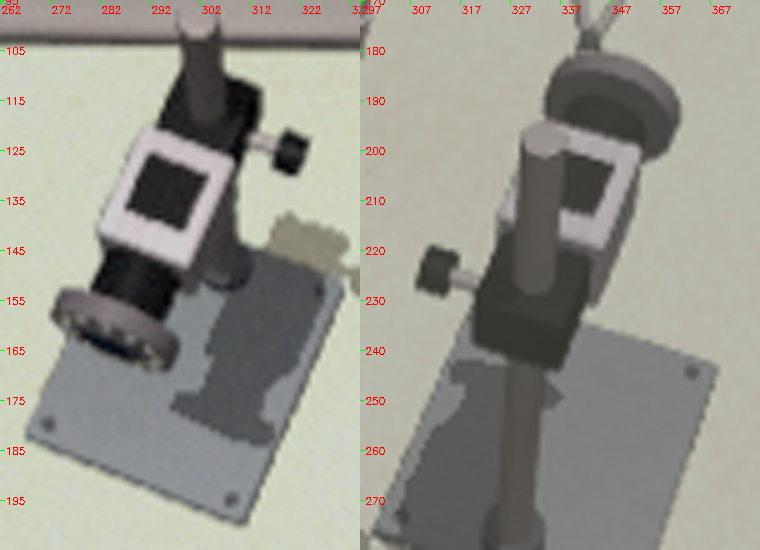

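```bash
python3 - <<'E'
from h import *
d=pickle.load(open("f0.pkl","rb")); T=cam(d["top"]);S=cam(d["scene"])
np.set_printoptions(precision=4,suppress=True)
t1=lambda x,y:(430+x/6-.4,195+y/6-.4); s1=lambda x,y:(150+(x-396)/6-.4,140+y/6-.4)
t2=lambda x,y:(262+x/5-.4,95+y/5-.4); s2=lambda x,y:(297+(x-360)/5-.4,170+y/5-.4)
def both(n,a,b): print(n,tri([(*T,a),(*S,b)]))
both("cuL",t1(198,179),s1(563,142)) 
both("cuR",t1(292,149),s1(470,163))
both("cuL'",t1(198,179),s1(470,163)) 
for p in((198,179),(292,149)): print("top@.183",plane(*T,t1(*p),.183))
for p in((470,163),(563,142)): print("scene@.183",plane(*S,s1(*p),.183))
both("alR",t1(247,48),s1(485,237)); both("brR",t1(335,245),s1(457,97)); both("blR",t1(378,348),s1(445,38))
both("brL",t1(240,281),s1(550,76));
c=[plane(*T,t1(*p),.118) for p in((63,65),(185,22),(345,398),(222,445))]; c=np.array(c); print(c, c.mean(0),np.linalg.norm(np.diff(c,axis=0),axis=1))
ax=(c[0]+c[1]-c[2]-c[3])[:2]; print("rack x yaw",np.degrees(np.arctan2(ax[1],ax[0])))
print("rack scene corners",[plane(*S,s1(*p),.118) for p in((583,82),(648,342),(520,375))])
b=np.array([plane(*T,t2(*p),.012) for p in((27,435),(245,522),(345,290))]); print(b,np.linalg.norm(np.diff(b,axis=0),axis=1))
e=b[2]-b[1]; f=b[1]-b[0]; print("yaw",np.degrees(np.arctan2(e[1],e[0])),np.degrees(np.arctan2(f[1],f[0]))+90)
o=(b[0]+b[2])/2; x=e/np.linalg.norm(e); print("origin",o,"lens xy",o-.06*x,"focus",o-.18*x)
both("ring",t2(117,330),s2(613,108))
b=np.array([plane(*S,s2(*p),.012) for p in((718,368),)]); print(b)
both("coltop",t2(200,15),s2(545,140))
print("cams",-T[0].T@T[1],-S[0].T@S[1])
E
```

```text
cuL [ 0.5256 -0.2295  0.1805]
cuR [ 0.5384 -0.2666  0.1812]
cuL' [ 0.5306 -0.2528  0.1693]
top@.183 [ 0.5252 -0.2276  0.183 ]
top@.183 [ 0.5381 -0.2655  0.183 ]
scene@.183 [ 0.5401 -0.266   0.183 ]
scene@.183 [ 0.5279 -0.2291  0.183 ]
alR [ 0.5792 -0.2513  0.1796]
brR [ 0.5004 -0.2808  0.1828]
blR [ 0.4607 -0.2965  0.1803]
brL [ 0.4856 -0.2438  0.1808]
[[ 0.5812 -0.1973  0.118 ]
 [ 0.6013 -0.2506  0.118 ]
 [ 0.4426 -0.3098  0.118 ]
 [ 0.4219 -0.2575  0.118 ]] [ 0.5118 -0.2538  0.118 ] [0.057  0.1694 0.0562]
rack x yaw 20.58800877594824
rack scene corners [array([ 0.4257, -0.2594,  0.118 ]), array([ 0.586 , -0.1976,  0.118 ]), array([ 0.604 , -0.2492,  0.118 ])]
[[0.6583 0.2698 0.012 ]
 [0.6097 0.141  0.012 ]
 [0.7509 0.0857 0.012 ]] [0.1377 0.1516]
yaw -21.391285886456437 -20.690209982269778
origin [0.7046 0.1778 0.012 ] lens xy [0.6487 0.1997 0.012 ] focus [0.537  0.2434 0.012 ]
ring [0.66   0.197  0.2274]
[[0.6656 0.2701 0.012 ]]
coltop [0.7658 0.1562 0.3369]
cams [0.4181 0.1102 1.0523] [1.2049 0.1102 0.8876]
```

>>> move_arm(commands=[[[0,-0.1,0.15],-0.1],[[0.1,-0.2,0.25],-0.2],[[0.3,-0.9,0.25],-1.0],[[0.3,-0.9,0.25],-1.0],[[0.3,-0.9,0.25],-1.0],[[0.3,-0.9,0.25],-1.0],[[0.3,-0.9,0.25],-1.0],[[0.3,-0.9,0.25],-1.0],[[0.3,-0.9,0.25],-1.0],[[0.3,-0.9,0.25],-1.0],[[0.3,-0.9,0.25],-1.0],[[0.3,-0.9,0.25],-1.0]], gripper=-1)

```text
time_s: 1.35
tool_pos: [0.3861, 0.2319, 0.3462]
orientation: [-179.9, -0.0, 70.7]
force: [0.4, -0.4, 0.1]
opening: 0.998
```

```bash
python3 - <<'E'
from station import ctrl
s=ctrl.get_state(); print({k:s[k].round(3) if hasattr(s[k],'round') else s[k] for k in("time_s","tool_pos","orientation","joint_positions","opening","force")})
E
```

```text
{'time_s': 1.35, 'tool_pos': array([0.386, 0.232, 0.346]), 'orientation': array([-1.79899e+02, -3.50000e-02,  7.06890e+01]), 'joint_positions': array([-65.185,   5.284,  31.253, 118.404,  -3.381,  57.154, -51.514]), 'opening': 0.9980806114287404, 'force': array([ 0.391, -0.422,  0.104])}
```

>>> move_arm(commands=[[[0.294,-0.96,-0.09],-0.557],[[0.294,-0.96,-0.09],-0.557],[[0.294,-0.96,-0.09],-0.557],[[0.294,-0.96,-0.09],-0.557],[[0.294,-0.96,-0.09],-0.557],[[0.294,-0.96,-0.09],-0.557],[[0.294,-0.96,-0.09],-0.557],[[0.294,-0.96,-0.09],-0.557],[[0.294,-0.96,-0.09],-0.557],[[0.294,-0.96,-0.09],-0.557],[[0.294,-0.96,-0.09],-0.557],[[0.294,-0.96,-0.09],-0.557]])

```text
time_s: 2.55
tool_pos: [0.5337, -0.2488, 0.3002]
orientation: [-179.9, 0.0, 20.5]
force: [-0.2, -0.7, -0.2]
opening: 0.994
```

```bash
python3 - <<'E'
from station import ctrl,grab_frame
import pickle,cv2
from h import *
s=ctrl.get_state(); print({k:s[k].round(3) if hasattr(s[k],'round') else s[k] for k in("time_s","tool_pos","orientation","joint_positions","opening","force")})
f=grab_frame("wrist"); pickle.dump((s,f),open("w1.pkl","wb"))
cv2.imwrite("pics/w1.png",f["color"][:,:,::-1])
E
```

```text
{'time_s': 2.55, 'tool_pos': array([ 0.534, -0.249,  0.3  ]), 'orientation': array([-1.79892e+02,  4.80000e-02,  2.05240e+01]), 'joint_positions': array([-13.019,  24.876,  47.097, 106.807, -21.42 ,  57.675, -26.3  ]), 'opening': 0.9940503472622063, 'force': array([-0.241, -0.739, -0.239])}
```

View pics/w1.png

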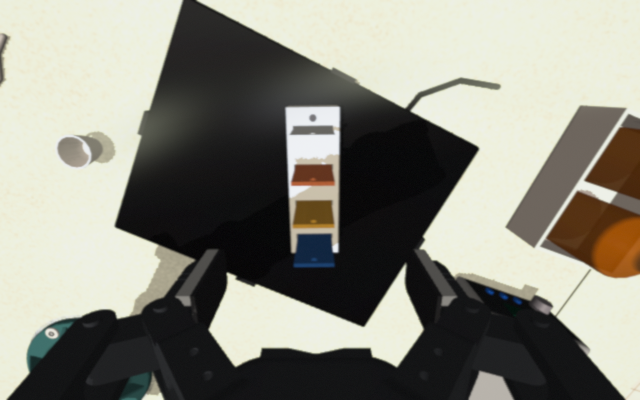

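```bash
cat >> h.py <<'E'
from scipy.spatial.transform import Rotation
def wcam(s,f):
    M=np.eye(4); M[:3,:3]=Rotation.from_euler("xyz",s["orientation"],degrees=True).as_matrix(); M[:3,3]=s["tool_pos"]
    C=np.linalg.inv(M@f["tool_from_camera"]); return C[:3,:3],C[:3,3],f["camera_matrix"]
E
python3 - <<'E'
from h import *
s,f=pickle.load(open("w1.pkl","rb"))
np.set_printoptions(precision=4,suppress=True)
W=wcam(s,f)
im=f["color"]; c=crop(im,280,100,66,60,6); c2=crop(im,280,150,66,60,6)
c=np.hstack([c,crop(im,280,150,66,60,6)]); cv2.imwrite("pics/w1c.png",crop(im,275,155,75,75,8))
for p in((291.5,184),(335,184)): print(plane(*W,p,.182))
E
```

```text
[ 0.5247 -0.229   0.182 ]
[ 0.5385 -0.2659  0.182 ]
```

View pics/w1c.png

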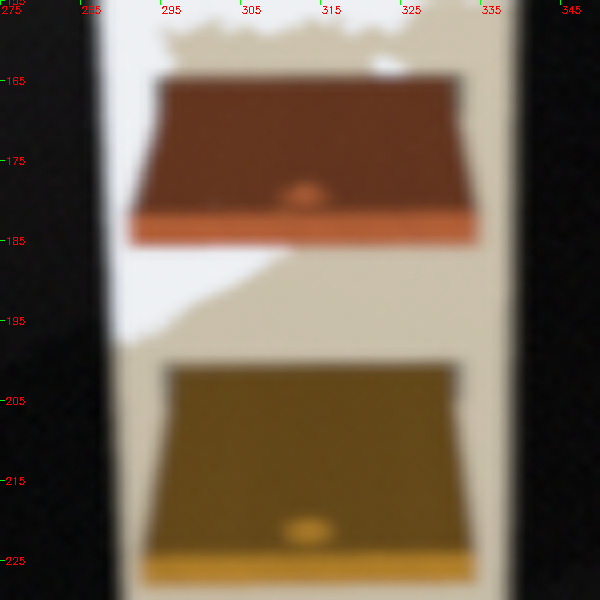

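>>> move_arm(commands=[[[-0.0024,0.0032,-0.08],0],[[-0.0024,0.0032,-0.15],0],[[-0.0024,0.0032,-0.2],0],[[-0.0024,0.0032,-0.25],0],[[-0.0024,0.0032,-0.278],0],[[-0.0024,0.0032,-0.278],0],[[-0.0024,0.0032,-0.278],0]])

```text
time_s: 3.3
tool_pos: [0.5332, -0.2441, 0.1618]
orientation: [-179.8, -0.0, 20.8]
force: [0.2, 0.1, 0.4]
opening: 0.998
```

```bash
python3 - <<'E'
from station import ctrl,grab_frame
from h import *
s=ctrl.get_state(); print({k:s[k].round(4) if hasattr(s[k],'round') else s[k] for k in("time_s","tool_pos","orientation","joint_positions","opening","force")})
f=grab_frame("wrist"); pickle.dump((s,f),open("w2.pkl","wb"))
cv2.imwrite("pics/w2.png",f["color"][:,:,::-1])
E
```

```text
{'time_s': 3.3, 'tool_pos': array([ 0.5332, -0.2441,  0.1618]), 'orientation': array([-1.798007e+02, -2.610000e-02,  2.076710e+01]), 'joint_positions': array([ -6.7866,  33.723 ,  39.0609, 114.3045, -31.1993,  42.8568,
       -18.0132]), 'opening': 0.9976025699903224, 'force': array([0.2306, 0.147 , 0.4242])}
```

View pics/w2.png

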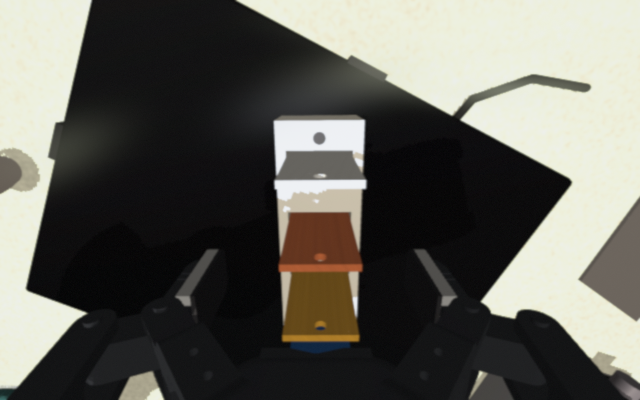

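```bash
python3 - <<'E'
from h import *
from station import ctrl
np.set_printoptions(precision=4,suppress=True)
s,f=pickle.load(open("w2.pkl","rb")); s1=ctrl.get_state()
print(s1["tool_pos"],s1["time_s"])
im=f["color"].astype(int)
for v in (266,267,268):
    row=im[v,265:375]; m=np.where(row[:,0]-row[:,2]>50)[0]; print(v,265+m.min(),265+m.max())
for s_ in(s,s1):
  W=wcam(s_,f); a=[plane(*W,p,.182) for p in((278.5,267),(361.5,267))]; print(a,(a[0]+a[1])/2,np.linalg.norm(a[1]-a[0]), np.degrees(np.arctan2(*(a[0]-a[1])[:2])))
E
```

```text
[ 0.5335 -0.2448  0.1623] 3.35
266 278 362
267 278 362
268 278 362
[array([ 0.5253, -0.2285,  0.182 ]), array([ 0.5395, -0.2658,  0.182 ])] [ 0.5324 -0.2472  0.182 ] 0.03992338221712831 -20.85216309326098
[array([ 0.5253, -0.2292,  0.182 ]), array([ 0.5395, -0.2667,  0.182 ])] [ 0.5324 -0.248   0.182 ] 0.04009615918258049 -20.780090384404396
```

>>> move_arm(commands=[[[-0.002,-0.005,-0.002],0],[[-0.002,-0.005,-0.002],0],[[-0.002,-0.005,-0.002],0]])

```text
time_s: 3.65
tool_pos: [0.5327, -0.2477, 0.162]
orientation: [-179.9, -0.1, 20.7]
force: [-0.8, -0.7, -0.5]
opening: 1.001
```

>>> move_arm(commands=[[[0,0,0],0],[[0,0,0],0],[[0,0,0],0],[[0,0,0],0],[[0,0,0],0],[[0,0,0],0],[[0,0,0],0],[[0,0,0],0],[[0,0,0],0],[[0,0,0],0]], gripper=1, squeeze=40)

```text
time_s: 4.65
tool_pos: [0.5329, -0.2476, 0.1623]
orientation: [-179.9, -0.2, 20.7]
force: [-0.5, 1.1, 5.2]
opening: 0.438
```

>>> move_arm(commands=[[[0,0,0.01],0],[[0,0,0.025],0],[[0,0,0.045],0],[[0,0,0.065],0],[[0,0,0.085],0],[[0,0,0.105],0],[[0,0,0.105],0],[[0,0,0.105],0]])

```text
time_s: 5.45
tool_pos: [0.533, -0.2475, 0.2151]
orientation: [-179.9, -0.2, 20.7]
force: [-0.5, 0.4, -1.6]
opening: 0.44
```

```bash
python3 - <<'E'
from station import ctrl,grab_frame
from h import *
s=ctrl.get_state(); print({k:s[k].round(4) if hasattr(s[k],'round') else s[k] for k in("time_s","tool_pos","orientation","joint_positions","opening","force")})
f=grab_frame("wrist"); pickle.dump((s,f),open("w3.pkl","wb"))
cv2.imwrite("pics/w3.png",f["color"][:,:,::-1])
E
```

```text
{'time_s': 5.45, 'tool_pos': array([ 0.533 , -0.2475,  0.2151]), 'orientation': array([-179.9161,   -0.1914,   20.7263]), 'joint_positions': array([ -9.2445,  30.0529,  42.6451, 111.9492, -27.3048,  48.3114,
       -21.0284]), 'opening': 0.4395691935946355, 'force': array([-0.4971,  0.4213, -1.5928])}
```

View pics/w3.png

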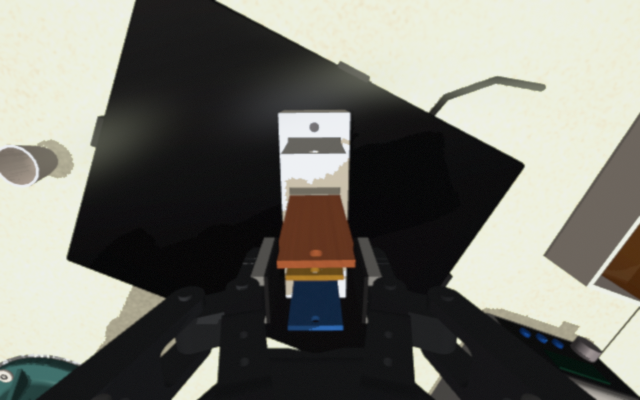

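>>> move_arm(commands=[[[0,0,0.08],0],[[0,0,0.16],0],[[-0.02,0.04,0.23],-0.02],[[-0.02,0.12,0.23],-0.06],[[-0.02,0.2,0.23],-0.1],[[-0.02,0.28,0.23],-0.14],[[-0.02,0.36,0.23],-0.18],[[-0.02,0.44,0.23],-0.22],[[-0.02,0.52,0.23],-0.26],[[-0.02,0.58,0.23],-0.29],[[-0.02,0.62,0.23],-0.31],[[-0.02,0.62,0.23],-0.31]])

```text
time_s: 6.7
tool_pos: [0.5223, 0.067, 0.3286]
orientation: [-179.9, -0.0, -6.8]
force: [-0.8, 0.1, -1.0]
opening: 0.436
```

```bash
python3 - <<'E'
from h import *
from station import ctrl
np.set_printoptions(precision=4,suppress=True)
d=pickle.load(open("f0.pkl","rb")); T=cam(d["top"]);S=cam(d["scene"])
# lens axis height: top ray through front ring centre at xy ~(.653,.198)
for z in(.21,.22,.225,.23,.235,.24): print(z,plane(*T,(285.0,160.6),z)[:2],plane(*S,(347.2,191.2),z)[:2])
# coupon top relative to TCP after grasp
s,f=pickle.load(open("w3.pkl","rb")); im=f["color"].astype(int)
W=wcam(s,f)
for v in(263,264,265):
    row=im[v,265:375]; m=np.where(row[:,0]-row[:,2]>50)[0]; l,r=265+m.min()-.5,265+m.max()+.5
    for z in(.23,.235,.24): a,b=plane(*W,(l,v),z),plane(*W,(r,v),z); print(v,l,r,z,(a+b)/2,np.linalg.norm(a-b))
s=ctrl.get_state(); print({k:s[k].round(4) if hasattr(s[k],'round') else s[k] for k in("time_s","tool_pos","orientation","joint_positions","opening","force")})
E
```

```text
0.21 [0.6651 0.199 ] [0.6456 0.1991]
0.22 [0.6622 0.1979] [0.6539 0.1978]
0.225 [0.6607 0.1974] [0.658  0.1971]
0.23 [0.6592 0.1969] [0.6621 0.1965]
0.235 [0.6578 0.1963] [0.6662 0.1958]
0.24 [0.6563 0.1958] [0.6704 0.1951]
263 275.5 355.5 0.23 [ 0.5305 -0.2489  0.23  ] 0.03988174472552733
263 275.5 355.5 0.235 [ 0.5333 -0.2479  0.235 ] 0.03841729206117392
263 275.5 355.5 0.24 [ 0.5361 -0.2468  0.24  ] 0.036952839396820356
264 276.5 355.5 0.23 [ 0.5301 -0.2493  0.23  ] 0.03942721552857386
264 276.5 355.5 0.235 [ 0.5329 -0.2483  0.235 ] 0.037979453119325456
264 276.5 355.5 0.24 [ 0.5357 -0.2472  0.24  ] 0.03653169071007701
265 276.5 355.5 0.23 [ 0.5295 -0.2496  0.23  ] 0.039471536345163316
265 276.5 355.5 0.235 [ 0.5324 -0.2485  0.235 ] 0.038022146481088454
265 276.5 355.5 0.24 [ 0.5352 -0.2474  0.24  ] 0.036572756617013556
{'time_s': 6.7, 'tool_pos': array([0.5223, 0.067 , 0.3286]), 'orientation': array([-179.8709,   -0.0324,   -6.7982]), 'joint_positions': array([-56.4305,  19.4771,  58.0583, 112.3577, -19.5237,  58.5255,
       -86.2306]), 'opening': 0.43614409499535156, 'force': array([-0.7887,  0.0892, -0.9639])}
```

```bash
python3 - <<'E'
from h import *
from scipy.optimize import least_squares
np.set_printoptions(precision=4,suppress=True)
d=pickle.load(open("f0.pkl","rb")); T=cam(d["top"]);S=cam(d["scene"])
th=np.linspace(0,2*np.pi,180)
def ext(p,yaw,C):
    x,y,z,t=p; e=np.array([np.cos(yaw),np.sin(yaw),0]); n=np.array([-e[1],e[0],0])
    P=np.vstack([np.array([x,y,z])+k*e+.031*(np.outer(np.cos(th),n)+np.outer(np.sin(th),[0,0,1])) for k in(0,t)])
    q=(P@C[0].T+C[1])@C[2].T; q=q[:,:2]/q[:,2:]; return np.r_[q[:,0].min(),q[:,0].max(),q[:,1].min(),q[:,1].max()]
mt=np.r_[262+52/5,262+180/5,95+287/5,95+370/5]-.5
ms=np.r_[297+(545-360)/5,297+(681-360)/5,170+53/5,170+163/5]-.5
for yaw in(-19,-21,-23):
    r=least_squares(lambda p:np.r_[ext(p,np.radians(yaw),T)-mt,ext(p,np.radians(yaw),S)-ms],[.655,.198,.23,.012],diff_step=1e-3)
    print(yaw,r.x,r.cost,r.fun)
E
```

```text
-19 [0.6552 0.1989 0.2275 0.0111] 0.578121421281933 [-0.1434  0.7708  0.3625 -0.2892  0.0545  0.5533 -0.0885  0.0973]
-21 [0.6557 0.1989 0.2276 0.0102] 0.34859310035638885 [ 0.0417  0.6041  0.2392 -0.1783  0.1739  0.4529 -0.0606  0.0501]
-23 [0.6562 0.1988 0.2277 0.0093] 0.22789284714321778 [ 0.2469  0.4155  0.092  -0.0438  0.3171  0.3278 -0.0557  0.0271]
```

>>> move_arm(commands=[[[0.0,0.08,0],-0.04],[[0.01,0.16,0],-0.08],[[0.02,0.24,0],-0.12],[[0.04,0.31,0],-0.158],[[0.04,0.35,0],-0.158],[[0.04,0.35,-0.05],-0.158],[[0.04,0.35,-0.1],-0.158],[[0.04,0.35,-0.14],-0.158],[[0.04,0.35,-0.14],-0.158],[[0.04,0.35,-0.14],-0.158],[[0.04,0.35,-0.14],-0.158],[[0.04,0.35,-0.14],-0.158]])

```text
time_s: 7.9
tool_pos: [0.5432, 0.2417, 0.2599]
orientation: [-179.8, -0.1, -21.0]
force: [0.8, -0.5, -1.9]
opening: 0.439
```

```bash
python3 - <<'E'
from station import ctrl,grab_frame
from h import *
s=ctrl.get_state(); print({k:s[k].round(4) if hasattr(s[k],'round') else s[k] for k in("time_s","tool_pos","orientation","joint_positions","opening","force")})
d={n:grab_frame(n) for n in("scene","top","wrist")}; d["state"]=s
pickle.dump(d,open("f1.pkl","wb"))
a=np.hstack([crop(d["top"]["color"],225,90,98,100,4),crop(d["scene"]["color"],290,120,98,100,4)])
print(a.shape);cv2.imwrite("pics/e1.png",a); cv2.imwrite("pics/e2.png",d["wrist"]["color"][:,:,::-1])
E
```

```text
{'time_s': 7.9, 'tool_pos': array([0.5432, 0.2417, 0.2599]), 'orientation': array([-1.797761e+02, -1.220000e-01, -2.102720e+01]), 'joint_positions': array([ -65.828 ,   31.3379,   55.3612,  109.031 ,  -31.254 ,   55.9018,
       -107.1415]), 'opening': 0.43915391099132073, 'force': array([ 0.824 , -0.5398, -1.8806])}
(400, 784, 3)
```

View pics/e1.png

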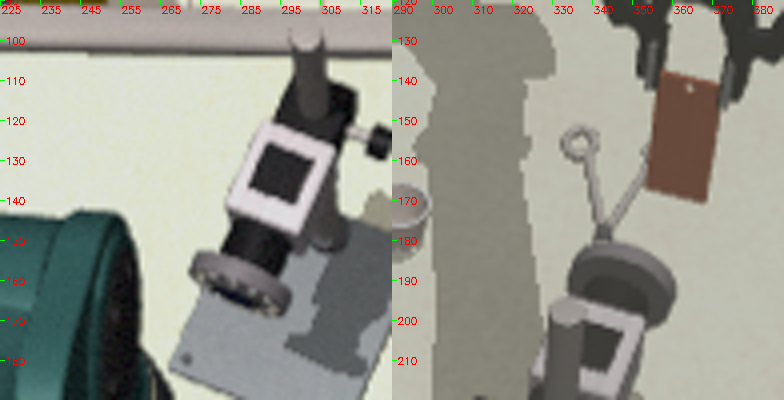

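View pics/e2.png

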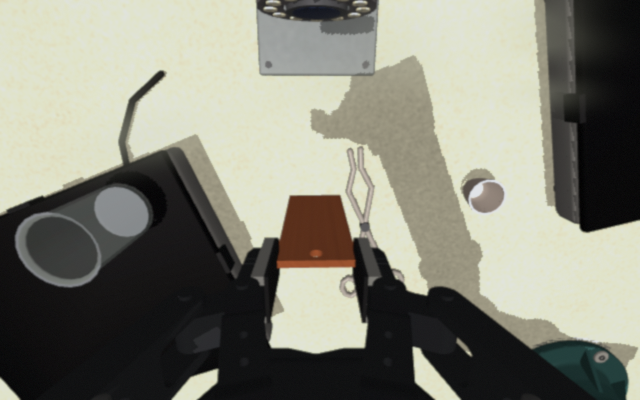

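```bash
python3 - <<'E'
from h import *
np.set_printoptions(precision=4,suppress=True)
d=pickle.load(open("f1.pkl","rb")); S=cam(d["scene"]); W=wcam(d["state"],d["wrist"])
for z in(.006,.012,.016):
    a,b=plane(*W,(258.5,74),z),plane(*W,(374.5,73),z); e=a-b; m=(a+b)/2; n=np.array([-e[1],e[0],0])/np.linalg.norm(e)
    if n[0]<0:n=-n
    print(z,m,np.linalg.norm(e),"yaw",np.degrees(np.arctan2(n[1],n[0])),"focus",m-.1*n)
sc=lambda x,y:(290+(x-392)/4-.4,120+y/4-.4)
# coupon corners: intersect scene ray with wrist ray for the top corners and bottom corners (wrist u left = world +y)
pairs={"topL":(sc(720,83),(277,265)),"topR":(sc(664,70),(354.5,265)),"botL":(sc(707,203),(289,195.5)),"botR":(sc(645,187),(344,195.5))}
P=[]
for k,(s,w) in pairs.items():
    p=tri([(*S,s),(*W,w)]); P.append(p); print(k,p)
P=np.array(P); print("mid",P.mean(0),"height",np.linalg.norm(P[:2].mean(0)-P[2:].mean(0)),"tilt",P[:2].mean(0)-P[2:].mean(0))
e=P[0]+P[2]-P[1]-P[3]; print("y-axis yaw",np.degrees(np.arctan2(e[1],e[0])))
E
```

```text
0.006 [0.6361 0.2052 0.006 ] 0.1417952629556311 yaw -20.616836217323858 focus [0.5425 0.2404 0.006 ]
0.012 [0.6358 0.2053 0.012 ] 0.1396938541144425 yaw -20.616836217323876 focus [0.5422 0.2405 0.012 ]
0.016 [0.6357 0.2054 0.016 ] 0.1382929148869834 yaw -20.616836217323865 focus [0.5421 0.2406 0.016 ]
topL [0.5504 0.2575 0.282 ]
topR [0.5351 0.2249 0.2783]
botL [0.5514 0.2613 0.1793]
botR [0.536  0.2218 0.1784]
mid [0.5432 0.2414 0.2295] height 0.10131550153511594 tilt [-0.0009 -0.0003  0.1013]
y-axis yaw 66.86939532514927
```

>>> move_arm(commands=[[[0,0,-0.003],0],[[0,0,-0.003],0],[[0,0,-0.003],0],[[0,0,-0.003],0],[[0,0,-0.003],0],[[0,0,-0.003],0]])

```text
time_s: 8.65
tool_pos: [0.5427, 0.2421, 0.2578]
orientation: [-179.8, -0.1, -21.0]
force: [-0.7, -0.2, -2.0]
opening: 0.44
```

```bash
python3 - <<'E'
from station import ctrl
from h import *
a=pickle.load(open("f0.pkl","rb"));b=pickle.load(open("f1.pkl","rb"))
for n,x,y in(("scene",150,138),("top",430,190)):
    A,B=[q[n]["color"][y:y+80,x:x+68].astype(np.float32).mean(2) for q in(a,b)]
    print(n,"changed px",[int((abs(A-B)[i:i+20]>25).sum()) for i in range(0,80,20)])
# bright-rack silhouette shift in the scene view
A,B=[q["scene"]["color"][195:215,150:218].astype(np.float32).mean(2) for q in(a,b)]
print("rack front shift px",cv2.phaseCorrelate(A,B))
s=ctrl.get_state(); print(s["time_s"],s["tool_pos"],s["orientation"],s["force"],np.abs(s["qd"]).max())
E
```

```text
scene changed px [0, 119, 12, 0]
top changed px [0, 78, 0, 0]
rack front shift px ((-0.01936773310185913, 0.026265587392069634), 1.0025998999675114)
8.65 [0.54266004 0.24208669 0.2577823 ] [-1.79816521e+02 -7.29102858e-02 -2.10001487e+01] [-0.72857583 -0.21613681 -1.97927939] 0.09241833825286293
```

Apart from where the copper was, the rack and the other coupons look the same as at the start, and the arm is still. I'm handing in the job.

```bash
python3 -c "
from station import ctrl
print(ctrl.close_job())"
```

```text
the job is handed in; nothing more can be done
None
```

I drew the copper coupon straight up out of its slot, gripped by its long edges at 40 N. I carried it over the worktop and handed in the job at about 8.7 s, still holding it in front of the inspection camera. The job reports no verdict, so the figures below are my own measurements.

- **Position:** the coupon's middle was last measured from two views at (0.543, 0.241, 0.2295) m, against an estimated focus point of (0.542, 0.241, 0.2275) m. I then lowered it a further 2 mm and did not measure it again from the pictures.
- **Squareness:** the tool's yaw was −21.0°. The stand's yaw measured −20.6° to −21.4°, and the coupon's own edges gave about −23°, a rough figure from pixel corners. All are well inside the 8° allowed. The coupon's tilt from vertical was about 0.5°.
- **Other coupons and rack:** comparing pictures from before and after, only the area where the copper stood had changed, and the rack had moved less than 0.1 pixel. I did not check the wash bottle, beaker, crucible or tongs this way, but no move went near them.
- **Forces:** the wrist force stayed at about 2 N while holding, roughly the coupon's weight, with no sign of touching the camera.
- **Disagreements:** the coupon seemed to sit 2–3 mm lower in the jaws than planned, so I allowed for it. The lens height of 0.2275 m comes from fitting the ring light in two views, and is good to about 2 mm.

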